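# Step the sampling turntable back one notch

## Robot

A 6-joint arm with a two-finger parallel gripper is mounted at the origin on a cart in front of the work surface, level with it; the furniture and walls round the work are solid. World frame = base frame: x ahead of the robot, y to its left, z up, the work surface at z = 0. Lengths are in mm, angles in degrees, forces in N, time in s.
With the tool pointing down it reaches from about 300 to 850 mm from the base axis. Payload 4.2 kg.
Tool frame: the origin (TCP) lies at the very end of the fingers, on their centre line; the grasp point (between the pads) lies 19 mm behind it; z points along the fingers, y is the line along which they close (so a half turn about z gives the same grasp; the last joint's range is limited). The gripper opens to 91 mm and grips with 3 to 60 N. Pads are 32 mm wide; open, the fingers measure 118 mm over their backs; the gripper's body (76 mm by 178 mm) begins 60 mm behind the grasp point.
Start: joints at [69.729, 18.312, 89.639, -0, 72.044, -1.146], TCP at [188.394, 543.28, 191.776] pointing down, gripper open.
Joint ranges: [-177.97, 177.97], [-48.28, 115.42], [12.27, 149.76], [-77.06, 257.06], [2.81, 150.46], [-146.56, 146.56]. Speed limits (degrees/s): [147.25, 147.25, 180, 180, 180, 180].

## Interface

Orientations are given as [roll, pitch, yaw] about the fixed x, y, z axes, in that order (R = Rz(yaw) Ry(pitch) Rx(roll)).
In Python, from workcell import env, eyes gives the robot as it stands.
- The arm moves only by the tool send_rows, never from a script. Its argument "targets" is text: rows parted by semicolons, each of 7 numbers parted by spaces: the shift along the tool's x, y, z in m, then the turn, a rotation vector about the tool's x, y, z in degrees, then the opening in per cent of the stroke, from 0 (shut) to 100 (fully open). A call has 1 to 12 rows; each row is the pose to reach, as a shift and turn from the pose commanded when the call began, along the tool's axes at that moment; what a row does not reach only later rows make up. A row lasts 1/12 s, in which the tool goes at most 41.7 mm and 7.16 degrees, less where a joint would pass 70% of its speed; a pose out of reach is approached as far as the arm can. A call with a gripper value outside its range is refused whole. The fingers move at their own pace and stop on an object; "grip_force" is the grip in N (left out, the last holds). Time passes only in rows, so rows that repeat a pose let the fingers close. It gives the time, the measured TCP pose, the force, the opening and the grip force at its end, in the units of the state.
- env.state(): the state, without advancing time (a new reading comes with each control period).
- eyes.grab_frame(name): name is "scene" or "top"; returns a dict with "image" (384x512x3 uint8, blue, green, red), "fovy" (degrees; the focal length in pixels is half the picture's height over the tangent of half this angle, whatever the lens; pixels are square), "cx", "cy" (the principal point, pixels), "eye" and "attitude" of the camera in the world. Camera axes: x right, y up, looking along -z (the intrinsics and any distortion apply to the point x, -y, -z); pixel columns grow to the right and rows downward; lengths in mm; the calibration is good to about 2 mm. A picture is of the moment at which its call begins. There is no depth.
- env.job_done(): hands the job in; it is judged then, once.
The state is a dict: "time_s": time; "qpos": joint angles; "qvel": joint speeds; "effort": joint torques, N m; "ee_pos": TCP position; "ee_rot": TCP orientation; "force": force on the tool from outside, world axes, zero at the start; "torque": the same for the moment, N m; "gripper_width": finger opening in mm; "gripper_force": force on a finger pad.
Only numpy, scipy, OpenCV 4.12 (cv2) and the standard library are available. Lean on these libraries where they do the work, as an engineer would, in place of code of your own. Each camera call takes 0.05 s, during which the arm holds its last target. There are 200 camera calls.

## Task

The sampling turntable has been fed one tube too far. Using a fingertip only, tip the red ball back so that the pawl lifts and stays out of the teeth, push the wheel backward (anticlockwise seen from above) by one notch with one of its blue posts, so that the yellow-capped tube stands at the yellow pointer, and then push the red ball forward again so that the pawl drops fully into the notch. Do not pick anything up, and leave the other things on the bench where they stand.

Things in the scene. Friction and masses are not known exactly. Their poses are not given: they have to be found in the camera images.
- turntable: Fixed, heavy sampling turntable: white base plate 200 x 200 mm, top at 16 mm, that carries the wheel, the pawl and a yellow pointer. Origin: centre of the underside, on the wheel's axis; own x points away from the yellow pointer, z up. It never moves in a run, but stands elsewhere and turned (up to 0.35 rad) in each.
- wheel_axis (a point): Centre of the wheel, 60 mm above the worktop. Wheel: horizontal aluminium disc, radius 80 mm, upright axis, deck at 46 mm. Its rim carries ten saw teeth, 36 degrees apart, tops at 56 mm, ramped on one side, steep on the other. Ten capped tubes, 13 mm across, are fixed in it 40 mm from the axis, tops at 60 mm. Only the posts and the pawl rise above 60 mm.
- wheel (a joint): Turn of the wheel in rad, growing as it turns backward (anticlockwise seen from above); one notch is 0.628. Starts within 0.05 of 0; stays where left (about 2 to 3 N at a post turns it). With the pawl down, a steep tooth face stops it about 0.13 past each whole notch; forward (clockwise) the ramps lift the pawl.
- pawl (a joint): Lift of the pawl in rad: 0 fully down in a notch, 0.8 thrown back on its stop. Tipped past about 0.35 it falls back by its ball's weight and stays up; brought below that again it falls down by itself. About 1 N at the ball moves it. It reaches 0 only with the wheel within about 0.12 of a whole notch; else it rests on a tooth.
- pawl_ball (a point): Centre of the pawl's red ball, 22 mm across, on a 7 mm rod, 50 mm from the pivot. With the pawl down it is right above the pivot, at 120 mm. Tipping it along the turntable's +x (away from the nose) lifts the pawl; at the stop it is 36 mm further along +x, at 105 mm height.
- pawl_nose (a point): Bottom of the dark steel pawl nose. Pivot: horizontal pin 70 mm high at x 70, y -75 mm of the turntable, pin along its y, between cheeks up to 76 mm high. A 70 mm arm runs from it along -x to the nose, which stands in a notch at 47 mm height when down; thrown back the arm rises to about 125 mm.
- marked_tube (a point): Top of the one yellow-capped tube in the wheel (the other caps are white), 40 mm from the axis, 60 mm high. It starts one notch clockwise of the pointer.
- pointer (a point): Tip of the fixed yellow pointer at the wheel's rim, 80 mm from the axis along the turntable's -x, 51 mm high.
- post_0 (a point): Top of one of the five upright blue drive posts of the wheel, all alike, 72 degrees apart, 58 mm from the axis: 12 mm thick, from the deck up to 100 mm above the worktop. Push it sideways to turn the wheel; a fingertip kept at 68 to 85 mm height passes over teeth and tubes.
- post_1 (a point): Top of one of the five upright blue drive posts of the wheel, all alike, 72 degrees apart, 58 mm from the axis: 12 mm thick, from the deck up to 100 mm above the worktop. Push it sideways to turn the wheel; a fingertip kept at 68 to 85 mm height passes over teeth and tubes.
- post_2 (a point): Top of one of the five upright blue drive posts of the wheel, all alike, 72 degrees apart, 58 mm from the axis: 12 mm thick, from the deck up to 100 mm above the worktop. Push it sideways to turn the wheel; a fingertip kept at 68 to 85 mm height passes over teeth and tubes.
- post_3 (a point): Top of one of the five upright blue drive posts of the wheel, all alike, 72 degrees apart, 58 mm from the axis: 12 mm thick, from the deck up to 100 mm above the worktop. Push it sideways to turn the wheel; a fingertip kept at 68 to 85 mm height passes over teeth and tubes.
- post_4 (a point): Top of one of the five upright blue drive posts of the wheel, all alike, 72 degrees apart, 58 mm from the axis: 12 mm thick, from the deck up to 100 mm above the worktop. Push it sideways to turn the wheel; a fingertip kept at 68 to 85 mm height passes over teeth and tubes.
- mini_rotor: loose black six-place spinner rotor, 92 mm across, 39 mm high, a bystander. Origin: centre of the underside.
- kit_box: loose white carton, 66 x 90 x 45 mm, a bystander. Origin: centre of the underside.
- dye_bottle: loose small white bottle with yellow cap, 42 mm across, 84 mm high, a bystander. Origin: centre of the underside.
- wash_bottle: loose white wash bottle with bent spout, 87 x 60 x 206 mm, a bystander. Origin: centre of the underside.
- tape_roll: loose roll of cream tape lying flat, 74 mm across, 18 mm high, a bystander. Origin: centre of the underside.

How it is judged:
By the outcome, as a careful person would: the job done as asked, in the order asked, and still so for the second after the job is handed in, with the robot touching nothing.
It also fails if it takes over 53 s, if anything falls off the work surface, if the arm or the gripper's body presses on something with over 40 N, if the wrist force passes 120 N, or if a joint passes its speed limit or range.

## Working session

There is one attempt and no reset: what is moved stays moved. The work goes in short steps, Python scripts to look and compute and a tool call to move; the robot and the scene stay as the last step left them, time stands still between calls to the robot, and variables do not carry over. Pictures are saved under pics/ and viewed, at most 10 in all, crops included, and the job is handed in when it is done.

Besides the shell and the picture viewer there is one more tool, called as name(argument=value, ...), one argument or row to a line, values as JSON. send_rows: Moves the arm, as the interface text tells. Its arguments: {"type":"object","properties":{"targets":{"type":"string"},"grip_force":{"type":"number"}},"required":["targets"]}

```bash
mkdir -p pics; ls; python3 - <<'E'
from workcell import env, eyes
import cv2
for n in("scene","top"):
    f=eyes.grab_frame(n); cv2.imwrite(f"pics/{n}0.png",f["image"])
    print(n,{k:v for k,v in f.items() if k!="image"})
print(env.state())
E
```

```text
pics
scene {'fovy': 44.30622975308493, 'cx': 258.4511336223864, 'cy': 189.84074024205043, 'eye': array([-506.11298362, -171.95598341, 1408.89262132]), 'attitude': array([ 41.25915843,  -1.07466426, -82.43821296])}
top {'fovy': 45.25514124866744, 'cx': 255.8947244234738, 'cy': 185.8908904549427, 'eye': array([ 480.11420613,  -50.90317829, 1448.34288681]), 'attitude': array([  5.45843948,   0.43562142, -88.30021022])}
{'time_s': 0.1, 'qpos': array([ 6.97284544e+01,  1.83475419e+01,  8.97000409e+01,  1.50574188e-04,
        7.20437174e+01, -1.14220022e+00]), 'qvel': array([ 0.11834297, -0.09930199, -0.26960072,  0.06209974, -0.04958606,
        0.02279008]), 'effort': array([-3.43269330e-04, -4.13332629e+01, -2.32511812e+01,  7.28770229e-02,
        4.21249657e-02, -7.64107676e-05]), 'ee_pos': array([188.2212784 , 542.80038332, 191.00452172]), 'ee_rot': array([-1.79908721e+02, -1.96309832e-03,  1.60870607e+02]), 'force': array([ 0.40703056, -0.05260502, -0.20162663]), 'torque': array([-0.01237831, -0.00707926,  0.04494405]), 'gripper_force': 0.0, 'gripper_width': 91.253148816485}
```

View pics/scene0.png

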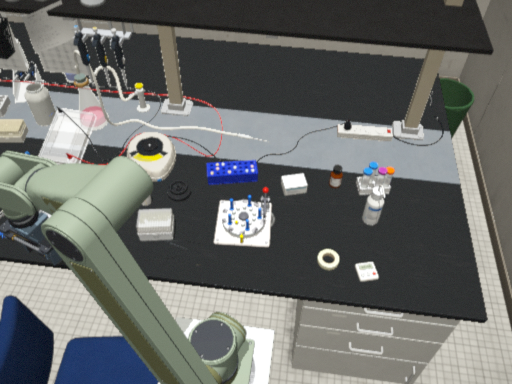

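View pics/top0.png

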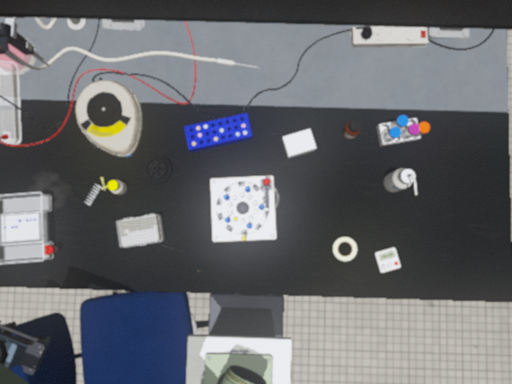

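Top picture: turntable at px (243,209), pointer bottom (244,238), red ball (266,182). Scene picture: plate at (243,223), ball (265,190). Next I detect the features by colour and fit.

```bash
cat > h.py <<'E'
from workcell import env, eyes
import cv2, numpy as np
from scipy.spatial.transform import Rotation as R
def cam(f):
    M=R.from_euler('xyz',f["attitude"],degrees=True).as_matrix(); fl=f["image"].shape[0]/2/np.tan(np.radians(f["fovy"]/2)); return M,fl
def ray(f,u,v,z):
    M,fl=cam(f); d=M@np.array([(u-f["cx"])/fl,-(v-f["cy"])/fl,-1]); return f["eye"]+d*(z-f["eye"][2])/d[2]
def proj(f,p):
    M,fl=cam(f); c=M.T@(np.asarray(p,float)-f["eye"]); return np.array([f["cx"]+fl*c[0]/-c[2], f["cy"]-fl*c[1]/-c[2]])
def blobs(f,name,box,amin=2):
    x0,y0,x1,y1=box; h=cv2.cvtColor(f["image"],cv2.COLOR_BGR2HSV)[y0:y1,x0:x1].astype(int)
    H,S,V=h[...,0],h[...,1],h[...,2]
    m={'red':((H<8)|(H>172))&(S>150)&(V>70),'blue':(H>95)&(H<125)&(S>110)&(V>60),'yellow':(H>20)&(H<35)&(S>110)&(V>100)}[name]
    n,l,st,c=cv2.connectedComponentsWithStats(m.astype(np.uint8),connectivity=8)
    return [(c[i]+[x0,y0],st[i,4],st[i,:4]+[x0,y0,0,0]) for i in range(1,n) if st[i,4]>=amin]
E
python3 - <<'E'
from h import *
B={"top":(205,170,285,250),"scene":(210,180,278,250)}
for n in B:
    f=eyes.grab_frame(n); b=B[n]
    for c,z in(('red',120),('blue',100),('yellow',55)):
        for p,a,bb in blobs(f,c,b): print(n,c,p.round(1),a,bb,ray(f,*p,z).round(1))
    x0,y0,x1,y1=b; cv2.imwrite(f"pics/{n}c.png",cv2.resize(f["image"][y0:y1,x0:x1],None,fx=7,fy=7,interpolation=cv2.INTER_CUBIC))
    h=f["image"]; g=cv2.cvtColor(h,cv2.COLOR_BGR2GRAY)[y0-8:y1+8,x0-8:x1+8]
    m=cv2.morphologyEx((g>150).astype(np.uint8),cv2.MORPH_CLOSE,np.ones((9,9)))
    cs=max(cv2.findContours(m,0,2)[0],key=cv2.contourArea); r=cv2.boxPoints(cv2.minAreaRect(cs))+[x0-8,y0-8]
    if n=="top": print([ray(f,*q,16)[:2].round(1) for q in r], np.mean([ray(f,*q,16) for q in r],0))
E
```

```text
top red [266.1 181.2] 21 [264 179   5   5] [621.2 -66.3 120. ]
top blue [247.  188.8] 10 [246 187   3   4] [599.3 -11.  100. ]
top blue [226.1 196.7] 9 [225 195   3   4] [574.3  49.6 100. ]
top blue [261.1 206.3] 9 [260 205   3   4] [548.9 -53.9 100. ]
top blue [227.1 219.1] 8 [226 218   3   3] [508.7  44.3 100. ]
top blue [249.1 225.3] 9 [248 224   3   4] [492.5 -20.5 100. ]
top yellow [235.  218.5] 2 [235 218   1   2] [512.2  23.8  55. ]
top yellow [243.5 238. ] 6 [243 237   2   3] [454.5  -3.8  55. ]
[array([638.9, 111.6]), array([653.4, -93. ]), array([ 452.9, -106.5]), array([438.5,  95.4])] [545.91775532   1.87923452  16.        ]
scene red [265.3 189.6] 34 [262 187   7   6] [623.  -71.7 120. ]
scene blue [229.5 181.4] 167 [210 180  48   5] [661.2  67.7 100. ]
scene blue [249.2 198.8] 37 [247 194   5  12] [587.8 -17.7 100. ]
scene blue [231.2 203.1] 30 [229 198   5  12] [558.1  43.5 100. ]
scene blue [259.3 213.7] 24 [258 208   3  11] [524.7 -63.  100. ]
scene blue [229.5 219.6] 23 [228 214   4  11] [483.6  36.8 100. ]
scene blue [246.9 224.6] 21 [246 219   3  11] [470.9 -26.6 100. ]
scene yellow [236.  221.7] 7 [235 221   3   3] [511.5  19.1  55. ]
scene yellow [241.2 237.5] 20 [240 234   3   9] [445.6 -10.4  55. ]
```

View pics/topc.png

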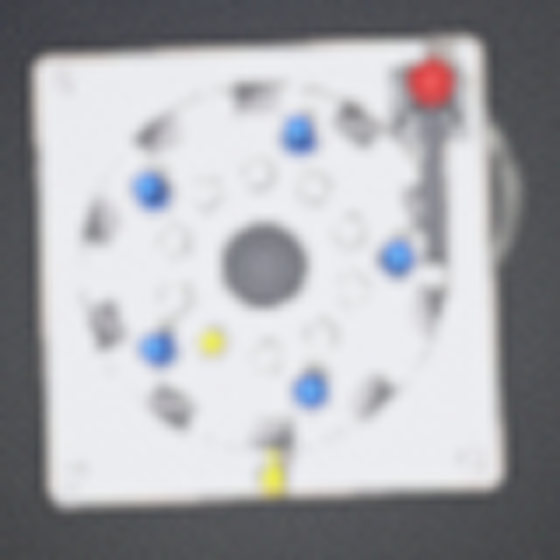

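```bash
cat > fit.py <<'E'
from h import *
from scipy.optimize import least_squares
f=eyes.grab_frame("top")
P=[(599.3,-11),(574.3,49.6),(548.9,-53.9),(508.7,44.3),(492.5,-20.5)]
P=np.array(P); c=P.mean(0); print("centroid",c)
r=np.hypot(*(P-c).T); a=np.degrees(np.arctan2(*(P-c).T[::-1])); print("r",r,"ang",np.sort(a)%72, "spread of post phase")
for y in(0,):
    d=np.array([454.5,-3.8])-c; print("pointer dir",np.degrees(np.arctan2(d[1],d[0])),np.hypot(*d))
    b=np.array([621.2,-66.3])-c; print("ball dir",np.degrees(np.arctan2(b[1],b[0])),np.hypot(*b),"expect",np.degrees(np.arctan2(-75,70)),102.6)
    t=np.array([512.2,23.8])-c; print("tube",np.degrees(np.arctan2(t[1],t[0])),np.hypot(*t))
E
python3 fit.py
```

```text
centroid [544.74   1.7 ]
r [56.01860048 56.28679774 55.75540871 55.80001434 56.76140943] ang [59.02363402 58.27890584 58.89652304 58.32047628 58.23153462] spread of post phase
pointer dir -176.51221796187343 90.4074532325737
ball dir -41.64841966594182 102.32366099783572 expect -46.97493401088198 102.6
tube 145.8170603346182 39.33524628116618
```

Top crop: wheel centre at crop (264,265), ball (431,82), marked yellow cap (213,342), pointer (272,472); post (-18° local) and pawl arm are clear. Centre ≈ (545, 2), yaw ≈ 4.2°, radii and angles agree with the description.

```bash
cat > mv.py <<'E'
import numpy as np, sys
C=np.array([545,1.8]); Y=np.radians(4.2); RL=np.array([[np.cos(Y),-np.sin(Y)],[np.sin(Y),np.cos(Y)]])
def W(lx,ly): return C+RL@[lx,ly]
def shift(frm,yaw,to):
    a=np.radians(yaw); d=np.subtract(to,frm); return np.array([np.cos(a)*d[0]+np.sin(a)*d[1], np.sin(a)*d[0]-np.cos(a)*d[1], -d[2]])/1000
E
python3 - <<'E'
from mv import *
w=W(28,-75); print(w, shift((188.394,543.28,191.776),160.875,(*w,170)).round(4), 160.875-94.2)
E
```

```text
[578.41767015 -70.94791627] [-0.5697 -0.4525  0.0218] 66.675
```

send_rows(
  targets="-0.5697 -0.4525 0.0218 0 0 66.675 0;-0.5697 -0.4525 0.0218 0 0 66.675 0;-0.5697 -0.4525 0.0218 0 0 66.675 0;-0.5697 -0.4525 0.0218 0 0 66.675 0;-0.5697 -0.4525 0.0218 0 0 66.675 0;-0.5697 -0.4525 0.0218 0 0 66.675 0;-0.5697 -0.4525 0.0218 0 0 66.675 0;-0.5697 -0.4525 0.0218 0 0 66.675 0;-0.5697 -0.4525 0.0218 0 0 66.675 0;-0.5697 -0.4525 0.0218 0 0 66.675 0;-0.5697 -0.4525 0.0218 0 0 66.675 0;-0.5697 -0.4525 0.0218 0 0 66.675 0",
)

```text
time_s: 1.25
ee_pos: [457.0, 119.4, 176.9]
ee_rot: [180.0, -0.0, 94.2]
force: [0.5, -0.3, -1.2]
gripper_width: 13.9
gripper_force: 0.0
```

send_rows(
  targets="-0.1987 0.1071 0.0069 0 0 0 0;-0.1987 0.1071 0.0069 0 0 0 0;-0.1987 0.1071 0.0069 0 0 0 0;-0.1987 0.1071 0.0069 0 0 0 0;-0.1987 0.1071 0.0069 0 0 0 0;-0.1987 0.1071 0.0069 0 0 0 0;-0.1987 0.1071 0.0069 0 0 0 0;-0.1987 0.1071 0.0069 0 0 0 0",
)

```text
time_s: 1.92
ee_pos: [577.3, -69.2, 169.2]
ee_rot: [-179.9, -0.1, 94.1]
force: [0.1, 0.1, -0.9]
gripper_width: 0.5
gripper_force: 0.0
```

```bash
python3 - <<'E'
from h import *
f=eyes.grab_frame("scene"); s=env.state(); print(s["ee_pos"],s["gripper_width"],s["force"],proj(f,s["ee_pos"]))
cv2.imwrite("pics/s1.png",cv2.resize(f["image"][120:260,190:330],None,fx=4,fy=4,interpolation=cv2.INTER_CUBIC))
print(blobs(f,'red',(240,160,300,210)))
E
```

```text
[576.88534675 -68.22376837 169.48423027] 0.7103387529430681 [-0.3187783   1.34313036 -0.6862109 ] [263.15094266 189.95113163]
[(array([265.125     , 190.16666667]), np.int32(24), array([263, 188,   6,   5]))]
```

View pics/s1.png

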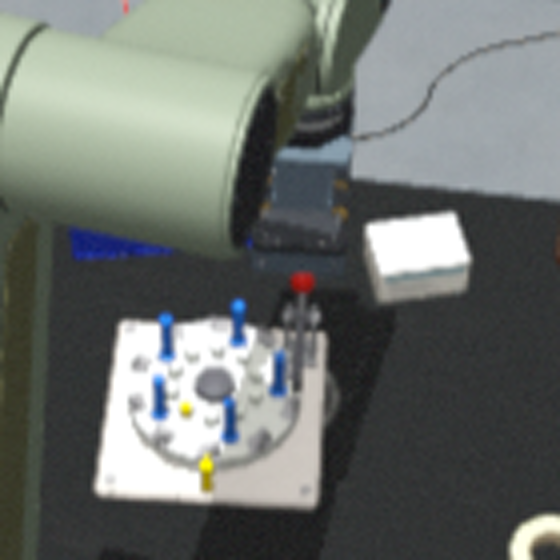

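Gripper is closed over the spot left of (before) the ball, ball at crop (303,282), nothing in the way. Descending.

send_rows(
  targets="0 0 0.030 0 0 0 0;0 0 0.060 0 0 0 0;0 0 0.066 0 0 0 0;0 0 0.066 0 0 0 0;0 0.005 0.066 0 0 0 0;0 0.01 0.066 0 0 0 0;0 0.015 0.066 0 0 0 0;0 0.02 0.066 0 0 0 0",
)

```text
time_s: 2.63
ee_pos: [599.2, -67.4, 105.4]
ee_rot: [179.8, 0.0, 94.2]
force: [-0.6, 0.7, 0.5]
gripper_width: 0.4
gripper_force: 0.0
```

send_rows(
  targets="0 0.003 0 0 0 0 0;0 0.006 0 0 0 0 0;0 0.009 0 0 0 0 0;0 0.012 0 0 0 0 0;0 0.015 0 0 0 0 0;0 0.017 0 0 0 0 0",
)

```text
time_s: 3.13
ee_pos: [615.0, -66.3, 104.0]
ee_rot: [180.0, 0.0, 94.2]
force: [-0.5, -0.8, 0.9]
gripper_width: 0.2
gripper_force: 0.3
```

```bash
python3 - <<'E'
from h import *
s=env.state(); print(s["ee_pos"],s["force"])
for n,b in(("scene",(230,160,300,220)),("top",(240,160,300,210))):
    f=eyes.grab_frame(n)
    for p,a,bb in blobs(f,'red',b): print(n,p,a,bb,ray(f,*p,115).round(1))
E
```

```text
[615.0371331  -66.27264911 103.95000414] [-0.45197007 -0.80392639  0.90746247]
```

send_rows(
  targets="0 0.003 0 0 0 0 0;0 0.006 0 0 0 0 0;0 0.009 0 0 0 0 0;0 0.009 0 0 0 0 0;0 0.009 0 0 0 0 0",
)

```text
time_s: 3.65
ee_pos: [623.7, -65.5, 103.7]
ee_rot: [-180.0, -0.0, 94.2]
force: [-0.0, -0.4, 0.3]
gripper_width: 0.4
gripper_force: 0.0
```

send_rows(
  targets="0 -0.003 -0.010 0 0 0 0;0 -0.003 -0.040 0 0 0 0;0 -0.003 -0.066 0 0 0 0;0.04 -0.005 -0.066 0 0 0 0;0.08 -0.008 -0.066 0 0 0 0;0.12 -0.010 -0.066 0 0 0 0;0.127 -0.010 -0.066 0 0 0 0;0.127 -0.010 -0.066 0 0 0 0;0.127 -0.010 -0.066 0 0 0 0",
)

```text
time_s: 4.4
ee_pos: [604.3, 60.1, 170.5]
ee_rot: [180.0, 0.0, 94.3]
force: [0.4, -0.3, -0.1]
gripper_width: 0.3
gripper_force: 0.0
```

```bash
cat > look.py <<'E'
from h import *
import sys
t=sys.argv[1]
s=env.state(); print(s["ee_pos"].round(1),s["force"].round(1))
F=[]
for n,b in(("scene",(205,160,305,260)),("top",(200,160,300,260))):
    f=eyes.grab_frame(n)
    for c,z in(('red',110),('blue',100),('yellow',55)):
        for p,a,bb in blobs(f,c,b): print(n,c,p.round(1),a,ray(f,*p,z)[:2].round(1))
    F.append(cv2.resize(f["image"][b[1]:b[3],b[0]:b[2]],None,fx=4,fy=4,interpolation=cv2.INTER_CUBIC))
cv2.imwrite(f"pics/{t}.png",np.hstack(F))
E
python3 look.py a
```

```text
[604.3  60.1 170.5] [ 0.4 -0.3 -0.1]
scene red [265.5 186.5] 32 [646.9 -69.7]
scene blue [237.  174.5] 649 [700.2  45.8]
scene blue [249.3 199.3] 38 [585.6 -18.2]
scene blue [231.2 203.2] 33 [557.8  43.3]
scene blue [259.3 213.7] 24 [524.7 -63. ]
scene blue [229.5 219.3] 24 [484.6  36.9]
scene blue [246.9 224.7] 30 [470.5 -26.6]
scene yellow [236. 222.] 9 [510.2  18.9]
scene yellow [241.1 237.8] 26 [444.2 -10. ]
top red [265.9 174.7] 27 [641.3 -65.1]
top blue [247.3 189. ] 7 [598.7 -11.8]
top blue [261.2 206.5] 10 [548.5 -54.2]
top blue [249.  225.3] 7 [492.6 -20.2]
top yellow [243.5 238. ] 6 [454.5  -3.8]
```

View pics/a.png

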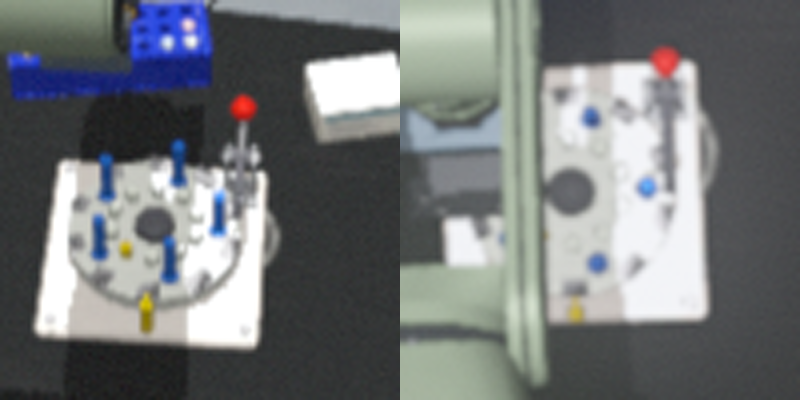

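Pictures: arm clear of the wheel, wheel unmoved; ball at top px (265.9,174.7), i.e. only about +21 mm (≈0.42 rad); it may still be falling. Check again after some time.

send_rows(
  targets="0 0 0 0 0 0 0;0 0 0 0 0 0 0;0 0 0 0 0 0 0;0 0 0 0 0 0 0",
)

```text
time_s: 4.83
ee_pos: [604.4, 59.6, 169.8]
ee_rot: [-180.0, -0.0, 94.1]
force: [-0.3, -0.1, -0.5]
gripper_width: 0.4
gripper_force: 0.0
```

```bash
python3 look.py b | grep -E "red|\["|head -20
```

```text
[604.4  59.6 169.8] [-0.3 -0.1 -0.5]
scene red [265.5 186.5] 32 [646.9 -69.7]
scene blue [237.  174.5] 644 [700.4  45.6]
scene blue [249.3 199.3] 38 [585.6 -18.2]
scene blue [231.2 203.2] 33 [557.8  43.3]
scene blue [259.3 213.7] 24 [524.7 -63. ]
scene blue [229.5 219.3] 24 [484.6  36.9]
scene blue [246.9 224.4] 32 [471.6 -26.6]
scene yellow [236. 222.] 9 [510.2  18.9]
scene yellow [241.1 238. ] 25 [443.4 -10.1]
top red [265.9 174.7] 27 [641.3 -65.1]
top blue [247.3 189. ] 7 [598.7 -11.8]
top blue [261.2 206.5] 10 [548.5 -54.2]
top blue [249.  225.3] 7 [492.6 -20.2]
top yellow [243.5 238. ] 6 [454.5  -3.8]
```

The pawl rests at about 0.4 rad, balanced only by friction; the finger is thinner (half ≈ 6.5 mm). Going back to push it further to the stop.

send_rows(
  targets="-0.04 0 0 0 0 0 0;-0.08 0 0 0 0 0 0;-0.12 0 0 0 0 0 0;-0.127 -0.001 0 0 0 0 0;-0.127 -0.001 0.03 0 0 0 0;-0.127 -0.001 0.06 0 0 0 0;-0.127 -0.001 0.067 0 0 0 0;-0.127 0.004 0.067 0 0 0 0;-0.127 0.008 0.067 0 0 0 0;-0.127 0.011 0.067 0 0 0 0;-0.127 0.014 0.067 0 0 0 0",
)

```text
time_s: 5.85
ee_pos: [629.4, -65.0, 104.8]
ee_rot: [179.8, 0.0, 94.2]
force: [0.6, 0.8, -0.2]
gripper_width: 0.2
gripper_force: 0.0
```

send_rows(
  targets="0 0.002 0 0 0 0 0;0 0.004 0 0 0 0 0;0 0.006 0 0 0 0 0;0 0.008 0 0 0 0 0;0 0.009 0 0 0 0 0;0 0.009 0 0 0 0 0;0 0.009 0 0 0 0 0",
)

```text
time_s: 6.43
ee_pos: [636.4, -64.6, 102.8]
ee_rot: [-180.0, -0.0, 94.2]
force: [0.0, 0.2, -0.5]
gripper_width: 0.6
gripper_force: 0.0
```

send_rows(
  targets="0 -0.004 0 0 0 0 0;0 -0.004 -0.030 0 0 0 0;0 -0.004 -0.066 0 0 0 0;0.04 -0.015 -0.066 0 0 0 0;0.08 -0.023 -0.066 0 0 0 0;0.12 -0.023 -0.066 0 0 0 0;0.127 -0.023 -0.066 0 0 0 0;0.127 -0.023 -0.066 0 0 0 0;0.127 -0.023 -0.066 0 0 0 0",
)

```text
time_s: 7.18
ee_pos: [604.1, 60.0, 168.8]
ee_rot: [-180.0, 0.1, 94.3]
force: [0.3, 0.1, 0.4]
gripper_width: 0.7
gripper_force: 0.0
```

```bash
python3 look.py c | grep -E "red|^\["
```

```text
[604.1  60.  168.8] [0.3 0.1 0.4]
scene red [265.6 184.7] 31 [655.6 -68.9]
top red [265.3 169.2] 32 [657.5 -63.1]
```

Ball now at the stop (x≈657). Descending behind the post at local (34,47) and pushing along local −x.

send_rows(
  targets="0 0 0.04 0 0 0 0;0 0 0.08 0 0 0 0;0 0 0.094 0 0 0 0;0 0 0.094 0 0 0 0;0 -0.005 0.094 0 0 0 0;0 -0.01 0.094 0 0 0 0;0 -0.014 0.094 0 0 0 0;0 -0.018 0.094 0 0 0 0;0 -0.022 0.094 0 0 0 0;0 -0.026 0.094 0 0 0 0;0 -0.030 0.094 0 0 0 0",
)

```text
time_s: 8.2
ee_pos: [577.7, 59.4, 77.5]
ee_rot: [179.5, -0.1, 94.2]
force: [5.0, 3.5, 7.9]
gripper_width: 0.3
gripper_force: 3.5
```

send_rows(
  targets="0 -0.003 0 0 0 0 0;0 -0.006 0 0 0 0 0;0 -0.009 0 0 0 0 0;0 -0.012 0 0 0 0 0;0 -0.014 0 0 0 0 0;0 -0.016 0 0 0 0 0;0 -0.016 0 0 0 0 0;0 -0.016 0 0 0 0 0",
)

```text
time_s: 8.87
ee_pos: [561.2, 58.7, 77.8]
ee_rot: [179.5, -0.1, 94.2]
force: [2.5, 4.8, 8.8]
gripper_width: 0.7
gripper_force: 4.2
```

```bash
cat >> look.py <<'E'
if len(sys.argv)>2:
    P=[]
    for p,a,bb in blobs(f,'blue',(205,170,285,250)): P.append(ray(f,*p,100)[:2])
    P=np.array(P)-[544.74,1.7]; a=np.degrees(np.arctan2(P[:,1],P[:,0])); print("post r",np.hypot(*P.T).round(1),"phase vs start",((a-58.55+36)%72-36).round(1))
E
python3 look.py d 1
```

```text
[561.2  58.7  77.8] [2.5 4.8 8.8]
scene red [265.6 184.7] 31 [655.6 -68.9]
scene blue [247.9 171.4] 374 [722.6   7.1]
scene blue [210.8 178.6] 95 [664.7 139.5]
scene blue [244.4 198.8] 37 [ 5.849e+02 -3.000e-01]
scene blue [258.6 209.2] 25 [544.5 -57.9]
scene blue [228.4 209.3] 19 [528.6  48.6]
scene blue [232.7 222.5] 25 [472.7  23.6]
scene blue [251.6 223.2] 26 [479. -42.]
scene yellow [239.  223.2] 10 [506.4   7.4]
scene yellow [241.  238.2] 24 [442.6 -10.1]
top red [265.4 169.1] 32 [657.8 -63.4]
top blue [240.9 188.1] 8 [600.7   7.1]
top blue [260.1 200.3] 9 [566.4 -50.5]
top blue [254.1 222.3] 9 [501.7 -34.8]
top yellow [238.5 220.5] 4 [506.5  13. ]
top yellow [243.5 238. ] 6 [454.5  -3.8]
post r [56.2 56.5 56.5] phase vs start [19.  18.  17.7]
```

View pics/d.png

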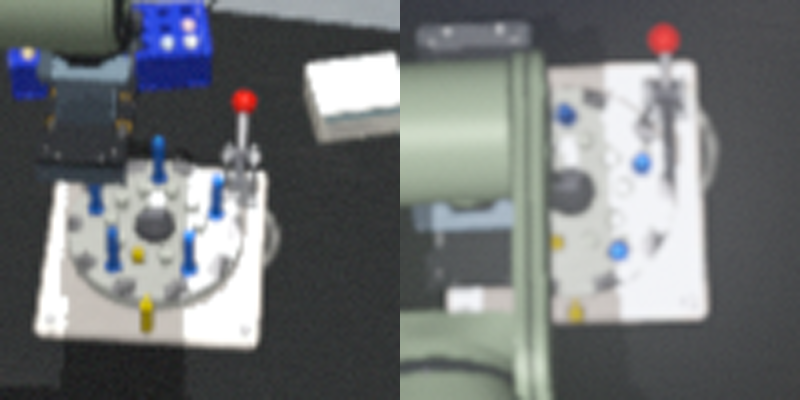

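Ball stays at its stop (crop 244,101), posts have turned about 18° (half). Upward force 8.8 N indicates a thicker upper finger part riding on the post top; I raise the tip 7 mm and continue.

send_rows(
  targets="0 0 -0.004 0 0 0 0;0 0 -0.008 0 0 0 0;0 0 -0.008 0 0 0 0;0 0 -0.008 0 0 0 0",
)

```text
time_s: 9.3
ee_pos: [557.9, 56.8, 82.9]
ee_rot: [-180.0, 0.0, 94.2]
force: [-0.9, -0.5, -0.1]
gripper_width: -0.1
gripper_force: 0.0
```

send_rows(
  targets="0 -0.003 0 0 0 0 0;0 -0.006 0 0 0 0 0;0 -0.009 0 0 0 0 0;0 -0.012 0 0 0 0 0;0 -0.012 0 0 0 0 0;0 -0.012 0 0 0 0 0",
)

```text
time_s: 9.8
ee_pos: [546.2, 56.1, 82.9]
ee_rot: [-180.0, -0.0, 94.2]
force: [-0.5, -1.0, -0.2]
gripper_width: 0.3
gripper_force: 0.0
```

```bash
python3 look.py e 1 | grep -E "red|^\[|yellow|post"
```

```text
[546.2  56.1  82.9] [-0.5 -1.  -0.2]
scene red [265.6 184.7] 31 [655.6 -68.9]
scene yellow [236.5 192.5] 4 [649.2  39.9]
scene yellow [239.  223.2] 10 [506.4   7.4]
scene yellow [241.  238.2] 24 [442.6 -10.1]
top red [265.4 169.1] 32 [657.8 -63.4]
top yellow [238.5 220.5] 4 [506.5  13. ]
top yellow [243.5 238. ] 6 [454.5  -3.8]
post r [56.2 56.5 56.5] phase vs start [19.  18.  17.7]
```

The wheel did not follow: at 83 mm the finger slid over the post, so the closed tip effectively ends higher than assumed. I go back behind the post and push with TCP at 66 mm (still above the tubes).

send_rows(
  targets="0 0 -0.03 0 0 0 0;0 0.02 -0.04 0 0 0 0;0 0.04 -0.04 0 0 0 0;0 0.042 -0.01 0 0 0 0;0 0.042 0.006 0 0 0 0;0 0.042 0.012 0 0 0 0;0 0.042 0.017 0 0 0 0;0 0.042 0.017 0 0 0 0",
)

```text
time_s: 10.57
ee_pos: [588.0, 59.2, 65.3]
ee_rot: [-179.9, -0.0, 94.2]
force: [-0.3, -0.3, 0.0]
gripper_width: 0.8
gripper_force: 0.0
```

```bash
python3 - <<'E'
from h import *
f=eyes.grab_frame("scene"); s=env.state(); print(s["ee_pos"],s["force"],proj(f,s["ee_pos"]),proj(f,s["ee_pos"]+[0,0,22]))
p=[558.3,58.2]
print(proj(f,[*p,100]),proj(f,[*p,46]))
b=(205,160,285,240)
cv2.imwrite("pics/g.png",cv2.resize(f["image"][b[1]:b[3],b[0]:b[2]],None,fx=7,fy=7,interpolation=cv2.INTER_CUBIC))
E
```

```text
[588.53377396  59.21731061  66.1720772 ] [0.56495574 0.24779189 0.72327031] [228.62494071 202.19355331] [228.45205221 198.35109079]
[227.18061092 202.60359546] [227.63580421 211.96151442]
```

View pics/g.png

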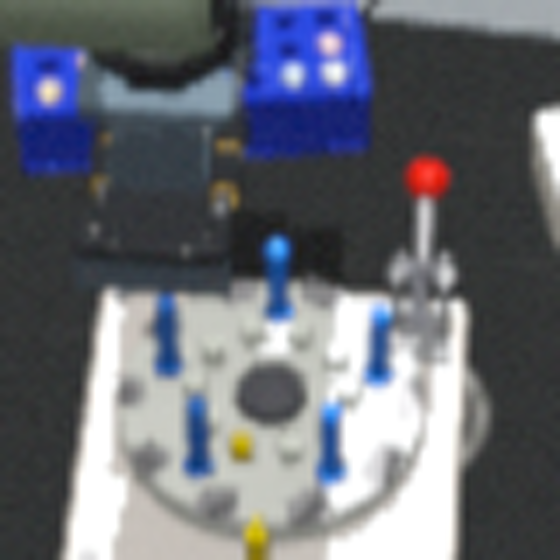

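Post to push is at crop (167,297)–(167,372), the closed gripper stands behind it; yellow cap (240,445) halfway to the pointer (256,535). Push on.

send_rows(
  targets="0 -0.004 0 0 0 0 0;0 -0.008 0 0 0 0 0;0 -0.012 0 0 0 0 0;0 -0.016 0 0 0 0 0;0 -0.018 0 0 0 0 0;0 -0.018 0 0 0 0 0",
)

```text
time_s: 11.12
ee_pos: [570.8, 58.3, 66.6]
ee_rot: [179.9, -0.0, 94.2]
force: [1.1, 2.1, 0.4]
gripper_width: 0.5
gripper_force: 0.9
```

```bash
python3 look.py e 1 | grep -E "red|^\[|yellow|post"
```

```text
[570.8  58.3  66.6] [1.1 2.1 0.4]
scene red [265.6 184.7] 31 [655.6 -68.9]
scene yellow [239.7 223.4] 9 [505.7   4.8]
scene yellow [241.  238.2] 24 [442.6 -10.1]
top red [265.4 169.1] 32 [657.8 -63.4]
top yellow [239.  220.5] 6 [506.5  11.5]
top yellow [243.5 238. ] 6 [454.5  -3.8]
post r [56.4 56.3 56.7] phase vs start [22.8 21.7 21.8]
```

send_rows(
  targets="0 -0.003 0 0 0 0 0;0 -0.006 0 0 0 0 0;0 -0.009 0 0 0 0 0;0 -0.011 0 0 0 0 0;0 -0.011 0 0 0 0 0;0 -0.011 0 0 0 0 0",
)

```text
time_s: 11.72
ee_pos: [558.3, 56.6, 65.6]
ee_rot: [-179.9, 0.0, 94.2]
force: [1.3, -0.3, 0.2]
gripper_width: 0.4
gripper_force: 0.3
```

```bash
python3 look.py e 1 | grep -E "red|^\[|yellow|post"
```

```text
[558.3  56.6  65.6] [ 1.3 -0.3  0.2]
scene red [265.6 184.7] 31 [655.6 -68.9]
scene yellow [242.1 223.9] 8 [505.1  -4.2]
scene yellow [241.1 237.8] 26 [444.2 -10. ]
top red [265.4 169.1] 32 [657.8 -63.4]
top yellow [242.5 220.5] 4 [506.8   0.9]
top yellow [243.5 238. ] 6 [454.5  -3.8]
post r [56.5 56.6] phase vs start [34.2 34.6]
```

send_rows(
  targets="0 -0.001 0 0 0 0 0;0 -0.0015 0 0 0 0 0;0 -0.0015 0 0 0 0 0;0 -0.0015 0 0 0 0 0",
)

```text
time_s: 12.15
ee_pos: [558.0, 56.7, 65.7]
ee_rot: [180.0, 0.0, 94.2]
force: [2.3, -0.3, -1.3]
gripper_width: 0.5
gripper_force: 0.8
```

send_rows(
  targets="0 0.006 0 0 0 0 0;0 0.012 0 0 0 0 0;0 0.012 -0.03 0 0 0 0;0 0.02 -0.06 0 0 0 0;0 0.06 -0.1 0 0 0 0;0 0.1 -0.11 0 0 0 0;0 0.12 -0.11 0 0 0 0;0 0.12 -0.11 0 0 0 0;0 0.12 -0.11 0 0 0 0",
)

```text
time_s: 12.9
ee_pos: [678.5, 65.9, 174.9]
ee_rot: [-179.9, -0.0, 94.2]
force: [-1.0, -0.1, -0.5]
gripper_width: 0.5
gripper_force: 0.0
```

```bash
python3 look.py f 1
```

```text
[678.5  65.9 174.9] [-1.  -0.1 -0.5]
scene red [265.6 184.7] 31 [655.6 -68.9]
scene blue [231.5 172.6] 994 [706.9  67.8]
scene blue [239.6 198.9] 37 [581.9  16.6]
scene blue [256.7 204.3] 27 [566.3 -48. ]
scene blue [227.3 211.3] 27 [519.1  51. ]
scene blue [255.2 221. ] 21 [490.7 -53.1]
scene blue [236.6 224.4] 25 [466.2   8.9]
scene yellow [242.1 223.9] 8 [505.1  -4.2]
scene yellow [241.1 237.8] 26 [444.2 -10. ]
top red [265.4 169.1] 32 [657.8 -63.4]
top blue [235.9 189.1] 8 [597.4  21.7]
top blue [257.2 195.5] 10 [580.4 -41.5]
top blue [258. 218.] 9 [514.6 -45.8]
top blue [236.7 226. ] 7 [489.5  15.6]
top yellow [242.5 220.5] 4 [506.8   0.9]
top yellow [243.5 238. ] 6 [454.5  -3.8]
post r [56.3 56.  56.2 57. ] phase vs start [34.3 35.  35.  35.3]
```

View pics/f.png

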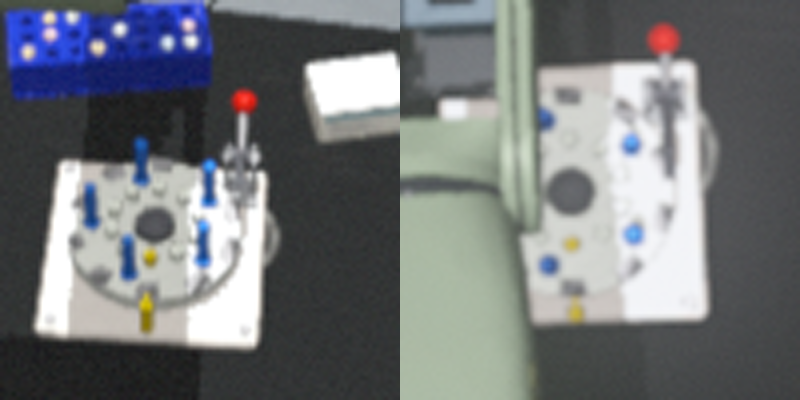

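Yellow cap (crop 150,256 / top 571,243) now lines up with the pointer (145,300 / 576,312); wheel about 35° turned, ball still back. Now round behind the ball to push it forward.

send_rows(
  targets="-0.04 0.004 0 0 0 0 0;-0.08 0.004 0 0 0 0 0;-0.12 0.004 0 0 0 0 0;-0.129 0.004 0 0 0 0 0;-0.129 0.004 0 0 0 0 0;-0.129 0.004 0.04 0 0 0 0;-0.129 0.004 0.08 0 0 0 0;-0.129 0.004 0.097 0 0 0 0;-0.129 0.004 0.097 0 0 0 0;-0.129 0.004 0.097 0 0 0 0",
)

```text
time_s: 13.83
ee_pos: [690.0, -61.0, 78.4]
ee_rot: [-179.9, -0.1, 94.3]
force: [-0.3, 0.3, 0.3]
gripper_width: 0.7
gripper_force: 0.0
```

send_rows(
  targets="0 -0.004 0 0 0 0 0;0 -0.008 0 0 0 0 0;0 -0.012 0 0 0 0 0;0 -0.016 0 0 0 0 0;0 -0.020 0 0 0 0 0;0 -0.024 0 0 0 0 0;0 -0.026 0 0 0 0 0;0 -0.028 0 0 0 0 0;0 -0.028 0 0 0 0 0",
)

```text
time_s: 14.58
ee_pos: [671.2, -64.4, 85.0]
ee_rot: [178.8, 0.1, 94.2]
force: [10.0, 3.1, 10.0]
gripper_width: 0.2
gripper_force: 6.5
```

```bash
python3 look.py i 1 | grep -E "red|^\[|yellow|post"
```

```text
[671.2 -64.4  85. ] [10.   3.1 10. ]
scene red [265.6 186.1] 19 [648.9 -69.8]
scene yellow [242.1 223.9] 8 [505.1  -4.2]
scene yellow [241.1 238. ] 25 [443.4 -10.1]
post r [56.] phase vs start [35.5]
```

Force 10 N up and back: the tip edge rides on the ball's upper half. Back off, lower, and push again.

send_rows(
  targets="0 0.008 0 0 0 0 0;0 0.016 0 0 0 0 0;0 0.024 0 0 0 0 0;0 0.026 0 0 0 0 0;0 0.026 0.008 0 0 0 0;0 0.026 0.016 0 0 0 0;0 0.026 0.020 0 0 0 0;0 0.026 0.020 0 0 0 0",
)

```text
time_s: 15.35
ee_pos: [687.2, -62.7, 56.5]
ee_rot: [-179.7, -0.1, 94.2]
force: [0.2, -0.2, -0.1]
gripper_width: 0.4
gripper_force: 0.0
```

```bash
python3 look.py j | grep -E "red|^\["
```

```text
[687.2 -62.7  56.5] [ 0.2 -0.2 -0.1]
scene red [265.5 186.5] 8 [646.9 -69.7]
```

send_rows(
  targets="0 -0.004 0 0 0 0 0;0 -0.008 0 0 0 0 0;0 -0.012 0 0 0 0 0;0 -0.014 0 0 0 0 0;0 -0.016 0 0 0 0 0;0 -0.016 0 0 0 0 0",
)

```text
time_s: 15.95
ee_pos: [676.6, -63.8, 61.7]
ee_rot: [179.4, 0.0, 94.2]
force: [5.8, 1.4, 5.0]
gripper_width: 0.4
gripper_force: 3.2
```

```bash
python3 look.py k | grep -E "red|^\["
```

```text
[676.6 -63.8  61.7] [5.8 1.4 5. ]
```

The ball rises on its arc while I push level, so friction jams it. Back off, then push along the arc (back and up together).

send_rows(
  targets="0 0.006 0 0 0 0 0;0 0.012 0 0 0 0 0;0 0.018 0 0 0 0 0;0 0.02 -0.03 0 0 0 0;0 0.02 -0.06 0 0 0 0;0 0.02 -0.09 0 0 0 0;0 0.06 -0.11 0 0 0 0;0 0.08 -0.11 0 0 0 0;0 0.08 -0.11 0 0 0 0",
)

```text
time_s: 16.8
ee_pos: [756.8, -57.7, 169.1]
ee_rot: [179.8, 0.0, 94.2]
force: [-1.3, -0.9, -0.7]
gripper_width: 0.4
gripper_force: 0.0
```

```bash
python3 look.py l 1
```

```text
[756.8 -57.7 169.1] [-1.3 -0.9 -0.7]
scene red [265.6 184.7] 31 [655.6 -68.9]
scene blue [235.  172.3] 906 [710.5  54.9]
scene blue [215.3 162.3] 3 [751.6 139.2]
scene blue [239.8 198.6] 37 [583.5  16.3]
scene blue [256.7 205.1] 30 [562.2 -48.4]
scene blue [227.2 212. ] 19 [515.7  50.7]
scene blue [255.4 221. ] 25 [490.4 -53.6]
scene blue [236.5 224.8] 22 [464.6   8.8]
scene yellow [242.5 224. ] 6 [504.7  -5.6]
scene yellow [241.1 237.8] 26 [444.2 -10. ]
top blue [222.5 208. ] 6 [540.8  59. ]
post r [57.4] phase vs start [35.4]
```

View pics/l.png

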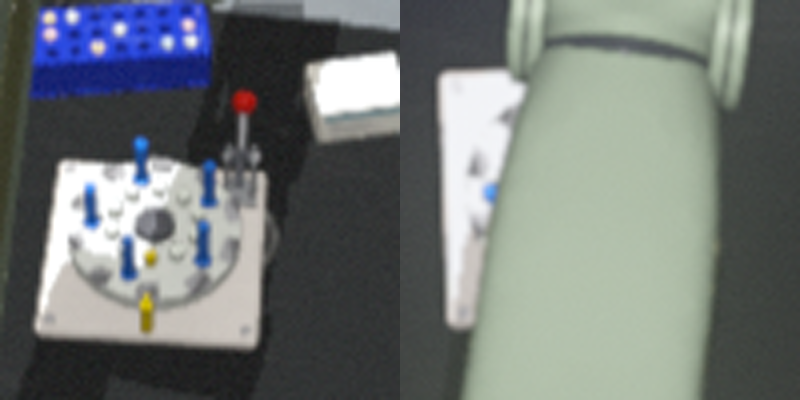

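Ball is still on its stop (crop 244,101), wheel and cap still aligned. Now the arc-shaped push.

send_rows(
  targets="0 -0.04 0 0 0 0 0;0 -0.067 0 0 0 0 0;0 -0.067 0 0 0 0 0;0 -0.067 0.04 0 0 0 0;0 -0.067 0.08 0 0 0 0;0 -0.067 0.103 0 0 0 0;0 -0.067 0.103 0 0 0 0;0 -0.071 0.103 0 0 0 0;0 -0.075 0.103 0 0 0 0;0 -0.076 0.103 0 0 0 0",
)

```text
time_s: 17.73
ee_pos: [677.8, -63.9, 68.4]
ee_rot: [179.8, 0.0, 94.2]
force: [-0.8, 0.5, 1.0]
gripper_width: 0.2
gripper_force: 0.1
```

send_rows(
  targets="0 -0.002 -0.002 0 0 0 0;0 -0.005 -0.006 0 0 0 0;0 -0.0075 -0.009 0 0 0 0;0 -0.010 -0.0115 0 0 0 0;0 -0.0125 -0.014 0 0 0 0;0 -0.015 -0.016 0 0 0 0",
)

```text
time_s: 18.23
ee_pos: [661.9, -64.7, 82.5]
ee_rot: [180.0, -0.0, 94.2]
force: [1.1, 0.9, 0.0]
gripper_width: 0.4
gripper_force: 0.2
```

```bash
python3 look.py m | grep -E "red|^\["
```

```text
[661.9 -64.7  82.5] [1.1 0.9 0. ]
scene red [265.5 187.8] 15 [640.6 -70.6]
```

Low force and the ball is coming forward. Continue.

send_rows(
  targets="0 -0.003 -0.0015 0 0 0 0;0 -0.006 -0.003 0 0 0 0;0 -0.009 -0.004 0 0 0 0;0 -0.012 -0.005 0 0 0 0;0 -0.015 -0.006 0 0 0 0;0 -0.018 -0.006 0 0 0 0;0 -0.018 -0.006 0 0 0 0",
)

```text
time_s: 18.92
ee_pos: [643.4, -66.1, 87.9]
ee_rot: [-180.0, -0.0, 94.2]
force: [0.3, -0.8, -0.3]
gripper_width: 0.2
gripper_force: 0.0
```

```bash
python3 look.py n | grep -E "red|^\["
```

```text
[643.4 -66.1  87.9] [ 0.3 -0.8 -0.3]
scene red [265.2 191. ] 16 [624.9 -71.3]
```

send_rows(
  targets="0 0.01 0 0 0 0 0;0 0.03 0 0 0 0 0;0 0.04 -0.03 0 0 0 0;0 0.04 -0.07 0 0 0 0;0 0.04 -0.09 0 0 0 0;0.04 0.04 -0.09 0 0 0 0;0.08 0.04 -0.09 0 0 0 0;0.12 0.04 -0.09 0 0 0 0;0.16 0.04 -0.09 0 0 0 0;0.2 0.04 -0.09 0 0 0 0;0.24 0.04 -0.09 0 0 0 0;0.26 0.04 -0.09 0 0 0 0",
)

```text
time_s: 20.02
ee_pos: [664.2, 201.1, 177.7]
ee_rot: [-180.0, -0.1, 94.4]
force: [-0.5, -0.1, -0.5]
gripper_width: 0.1
gripper_force: 0.0
```

send_rows(
  targets="0.04 0 0 0 0 0 0;0.04 0 0 0 0 0 0;0.04 0 0 0 0 0 0;0.04 0 0 0 0 0 0",
)

```text
time_s: 20.35
ee_pos: [662.0, 236.0, 177.6]
ee_rot: [-180.0, 0.0, 94.2]
force: [-0.1, -0.1, 0.2]
gripper_width: 0.5
gripper_force: 0.0
```

```bash
python3 look.py o 1
```

```text
[662.  236.  177.6] [-0.1 -0.1  0.2]
scene red [265.3 189.6] 34 [631.9 -70.9]
scene blue [231.7 172.2] 1041 [709.   67.5]
scene blue [239.8 198.7] 35 [583.2  16.3]
scene blue [256.8 204.7] 27 [564.4 -48.5]
scene blue [227.2 212. ] 20 [515.7  50.6]
scene blue [255.3 221.2] 22 [489.7 -53.3]
scene blue [236.6 224.3] 24 [466.9   8.8]
scene yellow [242.1 223.9] 8 [505.1  -4.2]
scene yellow [241.2 237.5] 20 [445.6 -10.4]
top red [266.1 181.4] 17 [621.6 -66.4]
top blue [235.9 189.3] 9 [596.7  21.6]
top blue [257.3 195.6] 9 [580.2 -41.9]
top blue [223. 208.] 9 [540.8  57.5]
top blue [258. 218.] 9 [514.6 -45.8]
top blue [236.9 225.9] 8 [489.9  15.2]
top yellow [242.5 220.5] 4 [506.8   0.9]
top yellow [243.5 238. ] 6 [454.5  -3.8]
post r [55.7 56.2 56.  56.2 56.5] phase vs start [34.4 34.6 35.5 35.  35.7]
```

View pics/o.png

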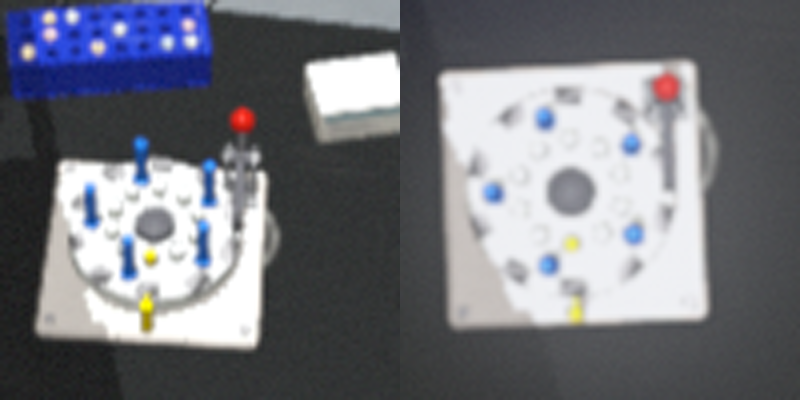

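The ball is back at its starting pixels (scene 265.3,189.6), so the pawl is fully down. The wheel has turned 35°, the yellow cap (crop 571,243) lines up with the pointer, and the robot is clear.

```bash
python3 -c "
from workcell import env
print(env.job_done())"
```

```text
the job is handed in; nothing more can be done
None
```

The job is handed in at about 20 s: the wheel is turned back one notch (about 35° of 36°) with the yellow cap at the pointer, the red ball is back at its starting position so the pawl is down, and the arm stands clear. On the way, the finger slid over a post and the ball jammed once, at about 10 N each way.

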